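Run the lock cylinders home on the staging rail and bolt them in

TASK

Four brass lock cylinders stand touching in a row in the slotted rail. With closed fingertips, push the row from its rear end, steadily and as one touching train, until it is fully home against the end stop; then push the keeper bolt's knob fully in, so that the bolt lies across the rail behind the row. Do not lift or tip any cylinder or let the row come apart, do not close the bolt before the row is home, and leave the other things on the bench where they are.

Things in the scene. Friction and masses are not known exactly. Their poses are not given: they have to be found in the camera images.
- rail: Aluminium rail fixed to the bench, 340 x 56 mm. Origin: on the bench, on the slot's centre line; x along the slot to the end stop, y to the bolt's side, z up. Slot 11.5 mm wide, floor 8 mm above the bench, from x = -165 mm (open end) to the stop; its side walls, 10 mm thick, end 20 mm above the bench. The cylinders' stems run in the slot, their barrels stand clear above the walls.
- stop (a point): Middle of the end stop's face at slot-floor height: rail x = 150 mm, y = 0. The stop is a dark steel block 46 mm wide, 20 mm thick, top 48 mm above the bench. When the row is home, its rear face is at rail x = 14 mm.
- guide (a point): Middle of the bolt's guide, on the bench: rail x = 6 mm, y = 68 mm. The guide is a fixed grey block 40 mm long along the rail, reaching from rail y = 28 to 108 mm, with two dark cheeks, tops 33 mm above the bench.
- cyl1: Brass half lock cylinder, the front one of the row in the rail, nearest the end stop; at the start its front face is 50 to 110 mm short of the stop. 34 mm long, 33 mm high: a stem 10 mm wide and 18 mm high, a round barrel 17 mm across on top (24 to 41 mm above the bench); flat ends; 60 to 115 g. Origin: centre of the underside; x along the rail to the stop, z up.
- cyl2: Brass half lock cylinder, second in the row, touching cyl1. 34 mm long, 33 mm high: a stem 10 mm wide and 18 mm high, a round barrel 17 mm across on top (24 to 41 mm above the bench); flat ends; 60 to 115 g. Origin: centre of the underside; x along the rail to the stop, z up.
- cyl3: Brass half lock cylinder, third in the row, touching cyl2. 34 mm long, 33 mm high: a stem 10 mm wide and 18 mm high, a round barrel 17 mm across on top (24 to 41 mm above the bench); flat ends; 60 to 115 g. Origin: centre of the underside; x along the rail to the stop, z up.
- cyl4: Brass half lock cylinder, the rearmost of the row, touching cyl3; its rear face, away from the stop, is free to be pushed. 34 mm long, 33 mm high: a stem 10 mm wide and 18 mm high, a round barrel 17 mm across on top (24 to 41 mm above the bench); flat ends; 60 to 115 g. Origin: centre of the underside; x along the rail to the stop, z up.
- bolt (a joint): Keeper bolt, m: 0 open, 0.045 fully in. A steel bar 8 mm wide, 24 to 34 mm above the bench, sliding across the rail (to rail -y) at rail x = 6 mm; starts 0 to 8 mm in, stays where left, takes about 1.2 N. Open, its tip is 32 mm from the slot's centre line; fully in, 13 mm beyond it. It passes 4 mm behind a row that is home; a row not home blocks it.
- knob (a point): Top centre of the keeper bolt's upright knob: a 10 mm steel stem from 34 to 54 mm above the bench with a black cap 16 mm across from 54 to 66 mm; this point is 66 mm above the bench. It lies at rail x = 6 mm and at rail y = 75 mm minus the bolt's joint value.
- spare: Bystander: a spare cylinder just like the others, standing on the bench beside the rail on the side away from the bolt. Origin: centre of its underside.
- padlock: Bystander: brass padlock 40 x 20 mm, 63 mm high with its steel shackle, standing beside the rail's open end on the bolt's side. Origin: centre of its underside.
- screwdriver: Bystander: screwdriver lying on the bench beyond the rail. Origin: its underside.
- oil: Bystander: small white oil bottle, 44 mm in diameter, 110 mm high, standing. Origin: centre of its underside.
- brush: Bystander: bench brush lying to the robot's right. Origin: its underside.
- keys: Bystander: bunch of three keys lying flat beside the end stop on the bolt's side, 90 mm long. Origin: underside.

How it is judged:
By the outcome, as a careful person would: the job done as asked, in the order asked, and still so for the second after the job is handed in, with the robot touching nothing.
It also fails if it takes over 40 s, if anything falls off the work surface, if the arm or the gripper's body presses on something with over 40 N, if the wrist force passes 120 N, or if a joint passes its speed limit or range.

ROBOT

A 6-joint arm with a two-finger parallel gripper is mounted at the origin on the work surface. World frame = base frame: x ahead of the robot, y to its left, z up, the work surface at z = 0. Lengths are in m, angles in degrees, forces in N, time in s.
With the tool pointing down it reaches from about 0.25 to 0.725 m from the base axis. Payload 9.7 kg.
Tool frame: the origin (TCP) lies where the fingers leave the gripper's body, on its centre line; the fingertips stand 73 mm ahead of it and the grasp point (between the pads) lies 54 mm ahead of it; y points along the fingers, x is the direction in which the jaws open and shut, and the axes are right-handed (so a half turn about y gives the same grasp; the last joint's range is limited). The gripper opens to 85 mm and grips with 20 to 120 N. Pads are 22 mm wide; open, the fingers measure 114 mm over their backs; the gripper's body (76 mm by 85 mm) begins 54 mm behind the grasp point. The pads swing forward as they close: fully open they stand 13 mm farther back than shut.
Start: joints at [-70.073, 4.979, 10.078, 95.1, 0, 90], TCP at [0.187, -0.517, 0.304] pointing down, gripper open.
Joint ranges: [-179.16, 179.16], [-48.56, 103.87], [-65.8, 70.77], [-126.05, 130.52], [-82.76, 87.17], [-180, 180]. Speed limits (degrees/s): [127.2, 127.2, 147.25, 180, 180, 180].

INTERFACE

Orientations are given as [roll, pitch, yaw] about the fixed x, y, z axes, in that order (R = Rz(yaw) Ry(pitch) Rx(roll)).
In Python, from workcell import sensors, imaging, bot, models gives the robot as it stands.
- The arm moves only by the tool arm_command, never from a script. Its argument "rows" is one flat list of numbers, 7 for each row, row after row: the shift along the tool's x, y, z in cm, then the turn, a rotation vector about the tool's x, y, z in degrees, then the gripper's target within -1 to 1 (fully open at 1, half-way at 0, shut at -1). A call has 1 to 12 rows; each row is the pose to reach, as a shift and turn from the pose commanded when the call began, along the tool's axes at that moment; what a row does not reach only later rows make up. A row lasts 1/12 s, in which the tool goes at most 41.7 mm and 7.16 degrees, less where a joint would pass 70% of its speed; a pose out of reach is approached as far as the arm can. A call with a gripper value outside its range is refused whole. The fingers move at their own pace and stop on an object; "force" is the grip in N (left out, the last holds). Time passes only in rows, so rows that repeat a pose let the fingers close. It gives the time, the measured TCP pose, the force and the opening at its end, in the units of the state.
- sensors.get_obs(): the state, without advancing time (a new reading comes with each control period).
- imaging.camera(name): name is "scene" or "side" or "wrist"; returns a dict with "pixels" (480x640x3 uint8, blue, green, red), "z_map" (480x640 float32, m along the optical axis (not along the pixel's ray), 0 where there is no reading), "camera_matrix" (3x3 intrinsics, pixels), "world_from_camera" (4x4, takes a point from camera to world coordinates). Camera axes: x right, y up, looking along -z (the intrinsics and any distortion apply to the point x, -y, -z); pixel columns grow to the right and rows downward; lengths in m; the calibration is good to about 2 mm. A picture is of the moment at which its call begins.
- bot.job_done(): hands the job in, once; it reports no verdict.
Trained networks look in the newest picture that a camera, given by its name, has taken for a name from the list of things; names that differ only in an ending like _2 or _b are one class to them, and where a whole thing is asked for, a point or a joint stands for the part that bears it (a point fixed in the world has none). Each returns a list of dicts, best first, with "conf" (0 to 1); they miss things now and then, are a little off and sometimes report something else, mostly with a low value. They report only what shows in the picture. A call takes as long as a camera call.
- models.search_frame(thing, camera): "extent" ([centre column, centre row, width, height] in pixels, round what is visible of it).
- models.spot_point(thing, camera): "location" ([column, row] in pixels: a listed point, or the origin of a listed thing).
The state is a dict: "time": time; "q": joint angles; "qd": joint speeds; "joint_efforts": joint torques, N m; "ee_pos": TCP position; "tcp_rot": TCP orientation; "wrist_force": force on the tool from outside, world axes, zero at the start; "torque": the same for the moment, N m; "opening": finger opening in m.
Only numpy, scipy, OpenCV 4.12 (cv2) and the standard library are available. Lean on these libraries where they do the work, as an engineer would, in place of code of your own. Each camera call takes 0.05 s, during which the arm holds its last target.

## Working session

There is one attempt and no reset: what is moved stays moved. The work goes in short steps, Python scripts to look and compute and a tool call to move; the robot and the scene stay as the last step left them, time stands still between calls to the robot, and variables do not carry over. Pictures are saved under pics/ and viewed, and the job is handed in when it is done.

Besides the shell and the picture viewer there is one more tool, called after "Call:" by a JSON object that holds its "method" and its "body". arm_command: Moves the arm, as the interface text tells. Its arguments: {"type":"object","properties":{"rows":{"type":"array","items":{"type":"number"}},"force":{"type":"number"}},"required":["rows"]}

```bash
ls; mkdir -p pics
python3 - <<'E'
from workcell import sensors, imaging, bot, models
import cv2,numpy as np
print(sensors.get_obs())
for n in ["scene","side"]:
    c=imaging.camera(n); cv2.imwrite(f"pics/{n}0.png",c["pixels"]); print(n,c["camera_matrix"],c["world_from_camera"])
    for t in ["rail","stop","guide","knob","cyl1","cyl4","cyl2","cyl3","spare","padlock","keys","oil"]:
        try: print(t,[(np.round(d["location"],1),round(d["conf"],2)) for d in models.spot_point(t,n)])
        except Exception as e: print(t,e)
E
```

```text
pics
{'time': 0.0, 'q': array([-7.00726333e+01,  5.01254675e+00,  1.00338085e+01,  9.51002230e+01,
       -3.11013305e-04,  9.00004268e+01]), 'qd': array([-0.00941983, -0.09807135, -0.00723948,  0.02300854,  0.05811507,
        0.06755235]), 'joint_efforts': array([-1.56528364e-03, -5.20384955e+01,  4.64804184e+01,  1.62353256e-02,
       -1.85295844e-04,  2.99253111e-05]), 'ee_pos': array([ 0.18740815, -0.51694108,  0.30316335]), 'tcp_rot': array([-9.00003116e+01,  7.89612332e-02, -7.00730601e+01]), 'wrist_force': array([ 0.9695647 , -0.50287862, -0.44595863]), 'torque': array([ 0.00915739,  0.03474372, -0.01500106]), 'opening': 0.08530486103851766}
scene [[522.65894009   0.         318.54371924]
 [  0.         522.65894009 247.44432133]
 [  0.           0.           1.        ]] [[-0.53822352 -0.73017668  0.42090077  1.0781798 ]
 [ 0.84271257 -0.47353067  0.25613323  0.32177781]
 [ 0.01228691  0.4925553   0.87019441  1.08866221]
 [ 0.          0.          0.          1.        ]]
rail [(array([296.3, 246.5]), 0.79)]
stop [(array([335.6, 293.3]), 0.72)]
guide [(array([319. , 235.8])
[... 1350 characters left out ...]
, 222.9]), 0.78)]
guide [(array([369.2, 387.2]), 0.63), (array([299.5, 266.6]), 0.59)]
knob [(array([295.7, 252.9]), 0.5)]
cyl1 [(array([315.1, 239.2]), 0.58), (array([318.4, 250. ]), 0.57), (array([319.3, 258.9]), 0.57)]
cyl4 [(array([315.1, 239.2]), 0.58), (array([318.4, 250. ]), 0.57), (array([319.3, 258.9]), 0.57)]
cyl2 [(array([315.1, 239.2]), 0.58), (array([318.4, 250. ]), 0.57), (array([319.3, 258.9]), 0.57)]
cyl3 [(array([315.1, 239.2]), 0.58), (array([318.4, 250. ]), 0.57), (array([319.3, 258.9]), 0.57)]
spare [(array([345.2, 229. ]), 0.57), (array([361.5, 224.5]), 0.42)]
padlock [(array([305. , 300.2]), 0.43)]
keys [(array([282.8, 237.7]), 0.69)]
oil [(array([237.4, 182.3]), 0.69)]
```

View pictures.

Run:
```python
import cv2
for n,(x,y,w,h) in {"scene":(210,160,200,180),"side":(240,160,180,180)}.items():
    im=cv2.imread(f"pics/{n}0.png"); cv2.imwrite(f"pics/{n}0z.png",cv2.resize(im[y:y+h,x:x+w],None,fx=3.3,fy=3.3,interpolation=cv2.INTER_CUBIC))
```

```text
(no output)
```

View pics/scene0.png

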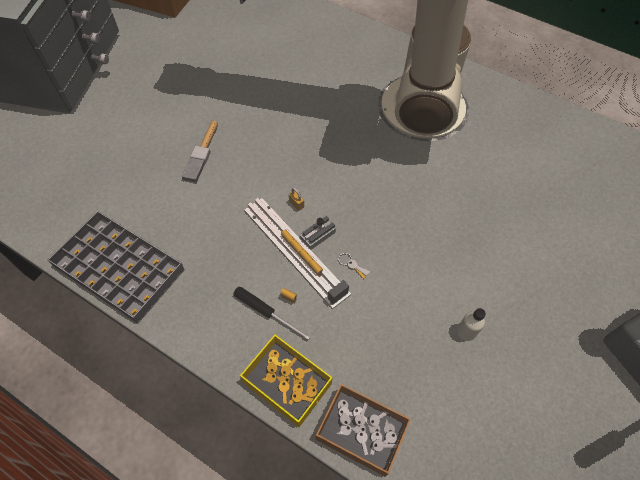

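View pics/side0.png

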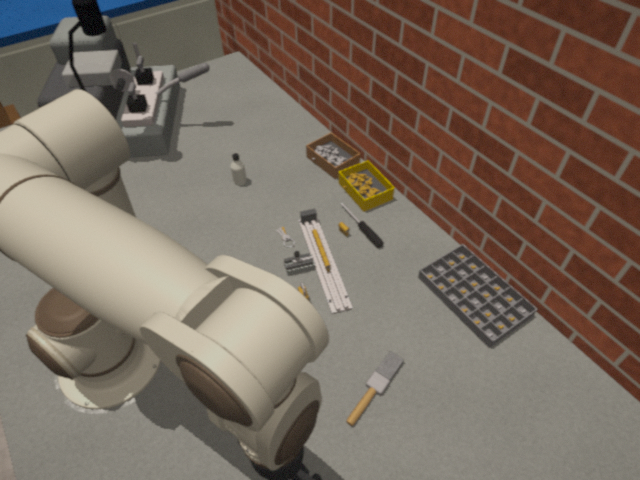

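```bash
sleep 1
```

```text
(no output)
```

View pics/scene0z.png

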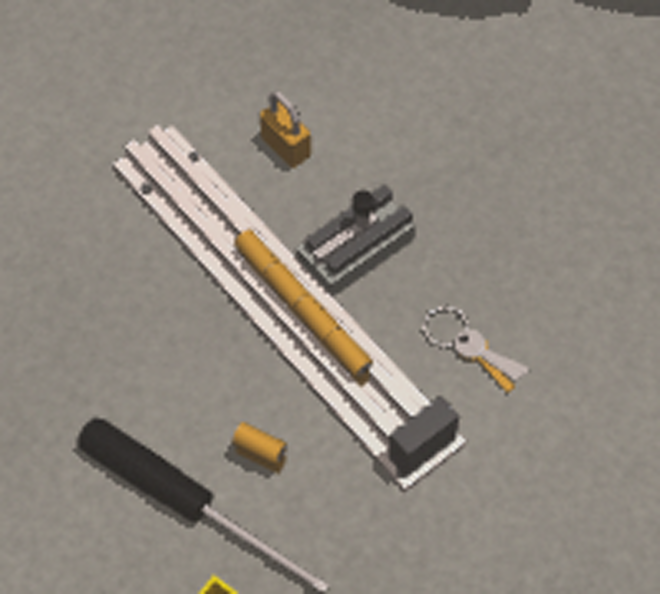

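View pics/side0z.png

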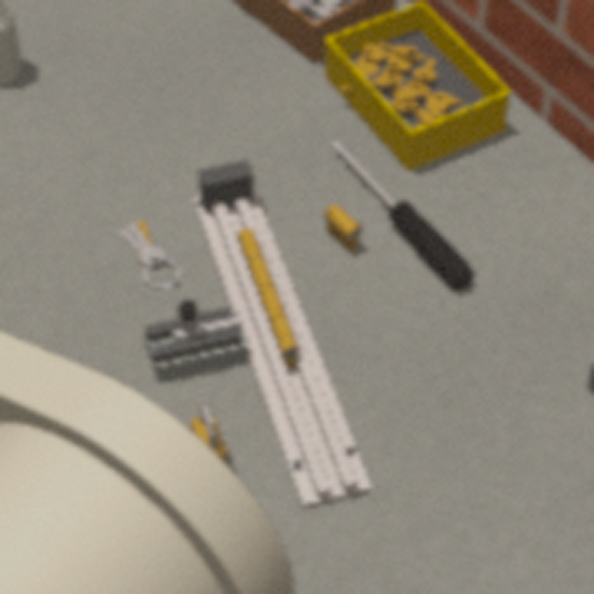

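```bash
cat > h.py <<'E'
from workcell import sensors, imaging, bot, models
import cv2,numpy as np
def ray(c,uv,z):
    K=c["camera_matrix"];T=c["world_from_camera"]
    d=np.array([(uv[0]-K[0,2])/K[0,0],-(uv[1]-K[1,2])/K[1,1],-1]);d=T[:3,:3]@d;o=T[:3,3]
    return o+d*(z-o[2])/d[2]
def proj(c,P):
    K=c["camera_matrix"];T=c["world_from_camera"]
    p=T[:3,:3].T@(np.asarray(P)-T[:3,3]);p=p*[1,-1,-1];q=K@p;return q[:2]/q[2]
def cloud(c):
    K=c["camera_matrix"];T=c["world_from_camera"];z=c["z_map"]
    v,u=np.mgrid[0:480,0:640]
    P=np.stack([(u-K[0,2])/K[0,0]*z,-(v-K[1,2])/K[1,1]*z,-z],-1)
    P=P@T[:3,:3].T+T[:3,3];P[z==0]=np.nan;return P
E
python3 - <<'E'
from h import *
np.set_printoptions(precision=4,suppress=True)
c=imaging.camera("scene");s=imaging.camera("side")
pts={"rail":(0,[(296.3,246.5)],[(323.4,264.4)]),"stop":(.008,[(335.6,293.3)],[(307.4,222.9)]),"guide":(0,[(319,235.8)],[(299.5,266.6)]),"knob":(.066,[(319.6,224.4)],[(295.7,252.9)]),"padlock":(0,[(295.3,207)],[(305,300)]),"spare":(0,[(289.9,296.7)],[(345.2,229)])}
for k,(z,a,b) in pts.items(): print(k,ray(c,a[0],z)[:2],ray(s,b[0],z)[:2])
zoom=lambda u,v:(210+u/3.3,160+v/3.3)
print("knob cap zoom",ray(c,zoom(364,200),.066))
for n,p in {"endL":(122,162),"endR":(168,130)}.items(): print(n,ray(c,zoom(*p),.02))
P=cloud(c)
for n,cc in(("scene",c),("side",s)):
    P=cloud(cc);x,y,z=P[...,0],P[...,1],P[...,2]
    hsv=cv2.cvtColor(cc["pixels"],cv2.COLOR_BGR2HSV)
    roi=np.zeros(z.shape,bool)
    if n=="scene": roi[225:278,275:330]=1
    else: roi[222:275,308:335]=1
    m=roi&(hsv[...,1]>120)&(hsv[...,0]>8)&(hsv[...,0]<30)
    Q=P[m];Q=Q[(Q[:,2]>.03)&(Q[:,2]<.05)]
    mu=np.nanmean(Q,0);u,sv,vt=np.linalg.svd(Q[:,:2]-mu[:2],full_matrices=False)
    t=(Q[:,:2]-mu[:2])@vt[0]
    print(n,len(Q),mu,vt[0],np.degrees(np.arctan2(vt[0,1],vt[0,0])),t.min(),t.max(),np.percentile(Q[:,2],[5,50,95]))
    b=(z<.005)&(z>-.02); print("bench z",np.nanmedian(z[300:330,180:220] if n=="scene" else z[300:330,360:380]))
E
```

```text
rail [ 0.5784 -0.0448] [ 0.5845 -0.0498]
stop [0.635  0.1003] [0.63   0.1012]
guide [ 0.5237 -0.0152] [ 0.5254 -0.0185]
knob [ 0.5307 -0.0101] [ 0.5168 -0.0183]
padlock [ 0.4853 -0.11  ] [ 0.4779 -0.1201]
spare [0.6953 0.0159] [0.7128 0.0232]
knob cap zoom [ 0.5211 -0.0143  0.066 ]
endL [ 0.5657 -0.1977  0.02  ]
endR [ 0.5237 -0.186   0.02  ]
scene 365 [ 0.6    -0.0157  0.0384] [-0.3088 -0.9511] -107.98448372292854 -0.06640673285216787 0.07131893381440765 [0.0333 0.0388 0.0427]
bench z -0.0006937268731546098
side 156 [ 0.5937 -0.0222  0.04  ] [-0.3071 -0.9517] -107.88560432347509 -0.06741872288468231 0.06410180932742568 [0.0364 0.0401 0.0438]
bench z 0.00043943524393808
```

Pictures show the rail, with the row from about (284,233) to (320,272) in the scene view and the stop at (337,293). The knob is near (320,222). In world terms the rail yaw is about 72°, the stop is at (0.632, 0.101), and the row is about 57 mm short. I'll move to a staging pose above the open end, with fingers closing and turned to the rail.

Call:
{"method": "arm_command", "body": {"rows": [-23.2,8,47.5,0,-52,0,-1,-23.2,8,47.5,0,-52,0,-1,-23.2,8,47.5,0,-52,0,-1,-23.2,8,47.5,0,-52,0,-1,-23.2,8,47.5,0,-52,0,-1,-23.2,8,47.5,0,-52,0,-1,-23.2,8,47.5,0,-52,0,-1,-23.2,8,47.5,0,-52,0,-1,-23.2,8,47.5,0,-52,0,-1,-23.2,8,47.5,0,-52,0,-1,-23.2,8,47.5,0,-52,0,-1,-23.2,8,47.5,0,-52,0,-1]}}

```text
time: 2.4
ee_pos: [0.5323, -0.1598, 0.2289]
tcp_rot: [-90.0, -0.0, -18.1]
wrist_force: [0.5, -0.7, 0.8]
opening: 0.0003
```

Run:
```python
from h import *
np.set_printoptions(precision=4,suppress=True)
o=sensors.get_obs();print(o["time"],o["ee_pos"],o["tcp_rot"],o["qd"])
for n in["wrist","scene"]:
    c=imaging.camera(n);np.savez(f"c_{n}1.npz",**{k:c[k] for k in c})
    cv2.imwrite(f"pics/{n}1.png",c["pixels"])
    if n=="wrist":
        print(c["camera_matrix"],c["world_from_camera"])
    for t,z in dict(rail=0,stop=.008,guide=0,knob=.066,cyl1=.008,padlock=0,spare=0,keys=0).items():
        print(n,t,[(np.round(d["location"],1),round(d["conf"],2),ray(c,d["location"],z)[:2]) for d in models.spot_point(t,n)])
im=cv2.imread("pics/scene1.png");cv2.imwrite("pics/scene1z.png",cv2.resize(im[160:340,210:410],None,fx=3.3,fy=3.3))
```

```text
2.4 [ 0.5323 -0.1598  0.2289] [-90.0004  -0.0292 -18.0672] [46.4903 29.4145 22.7087 -6.9834 -0.1564 46.1771]
[[408.0478   0.     318.9811]
 [  0.     408.0478 246.824 ]
 [  0.       0.       1.    ]] [[ 0.9507  0.2954  0.0943  0.5562]
 [-0.3101  0.9055  0.2896 -0.0853]
 [ 0.0002 -0.3046  0.9525  0.2994]
 [ 0.      0.      0.      1.    ]]
wrist rail [(array([343.4,  42.1]), 0.6, array([ 0.5862, -0.0457]))]
wrist stop []
wrist guide [(array([239.7,  28.7]), 0.64, array([ 0.5237, -0.0169]))]
wrist knob [(array([206.5,   4.1]), 0.78, array([ 0.519 , -0.0164]))]
wrist cyl1 [(array([345.1,  20.6]), 0.93, array([ 0.59  , -0.0352])), (array([348.6,  76.4]), 0.7, array([ 0.5826, -0.0674]))]
wrist padlock [(array([224.8, 187.7]), 0.83, array([ 0.4748, -0.1113]))]
wrist spare []
wrist keys []
scene rail [(array([297.3, 247.4]), 0.96, array([ 0.5792, -0.0414]))]
scene stop [(array([335.4, 293.2]), 0.84, array([0.6351, 0.0998]))]
scene guide [(array([317. , 237.5]), 0.59, array([ 0.5303, -0.0167]))]
scene knob [(array([320.7, 223.4]), 0.64, array([ 0.5271, -0.0094]))]
scene cyl1 [(array([288. , 238.1]), 0.58, array([ 0.5736, -0.0716])), (array([297.5, 248. ]), 0.57, array([ 0.5839, -0.0374])), (array([311.6, 272.1]), 0.55, array([0.6195, 0.0255])), (array([305.8, 263.7]), 0.43, array([0.6084, 0.0022]))]
scene padlock [(array([293.3, 204.3]), 0.7, array([ 0.4812, -0.1188])), (array([299.8, 250.2]), 0.56, array([ 0.5823, -0.0321]))]
scene spare [(array([288.4, 295.6]), 0.6, array([0.6949, 0.0116]))]
scene keys [(array([353.3, 264.8]), 0.49, array([0.5467, 0.0952]))]
```

View pics/wrist1.png

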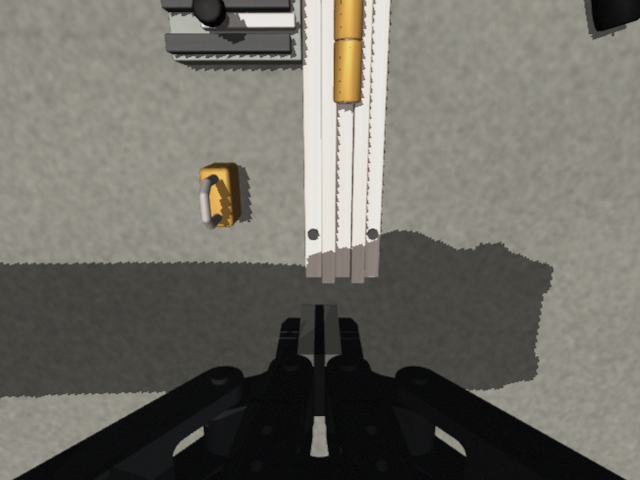

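View pics/scene1z.png

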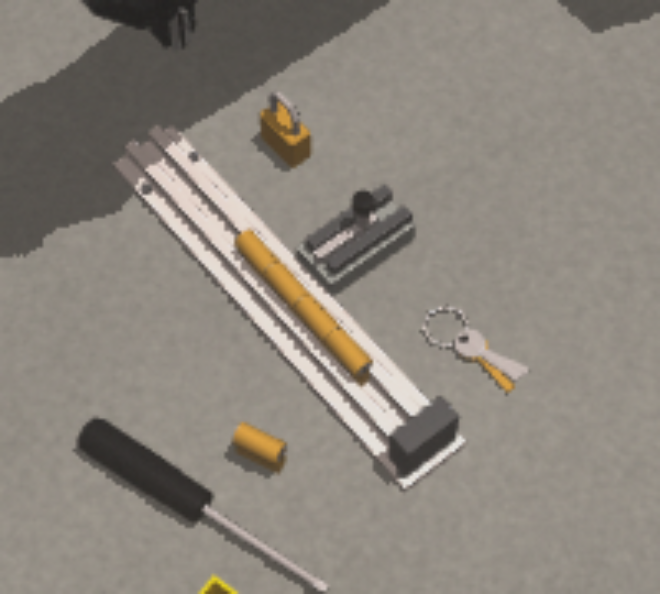

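Run:
```python
from h import *
np.set_printoptions(precision=4,suppress=True)
o=sensors.get_obs();print(o["time"],o["ee_pos"],o["tcp_rot"],o["qd"])
c=dict(np.load("c_wrist1.npz"))
P=cloud(c)
# tool frame at picture
a=np.radians(-18.07);R=np.array([[np.cos(a),0,-np.sin(a)],[np.sin(a),0,np.cos(a)],[0,-1,0]]) # cols: x, y(down), z
tcp=np.array([.5323,-.1598,.2289])
Q=(P-tcp)@R
m=np.zeros(P.shape[:2],bool);m[295:,:]=1;m&=np.isfinite(Q[...,0])&(P[...,2]>.1)
for lo in range(-30,90,10):
    k=m&(Q[...,1]>lo/1e3)&(Q[...,1]<=(lo+10)/1e3)
    if k.sum(): print(lo,k.sum(),"x",np.percentile(Q[k][:,0],[0,2,98,100]),"z",np.percentile(Q[k][:,2],[0,50,98,100]))
for n,uv,z in[("rearL",(333,102),.0325),("rearR",(361,102),.0325),("rear mid",(347,102),.037),("wall L in",(335,277),.02),("wall R in",(352,277),.02),("wall outer L",(323,282),.02),("outer R",(365,282),.02),("base endL",(306,277),.0),("knob",(208,10),.066),("knobcam",(212,10),.06)]: print(n,ray(c,uv,z))
```

```text
3.3 [ 0.5311 -0.1618  0.2291] [-90.0016  -0.001  -18.0808] [ 0.1374  0.1514  0.0507 -0.0146 -0.017  -0.0823]
-20 3030 x [-0.0585 -0.0476  0.0477  0.0574] z [0.0125 0.0174 0.0185 0.019 ]
-10 15082 x [-0.0592 -0.0542  0.0531  0.0582] z [0.0017 0.0126 0.0182 0.0192]
0 10385 x [-0.0511 -0.0466  0.0455  0.0504] z [-0.0085  0.0124  0.018   0.0189]
10 11683 x [-0.0433 -0.0379  0.0368  0.0419] z [-0.0104  0.0099  0.0133  0.0151]
20 4984 x [-0.0357 -0.0321  0.031   0.0346] z [-0.0117  0.0123  0.0143  0.0149]
30 1517 x [-0.0192 -0.0129  0.0119  0.0178] z [-0.0107  0.0104  0.0128  0.0136]
40 1287 x [-0.0142 -0.0136  0.0125  0.013 ] z [0.0065 0.0109 0.0121 0.0126]
50 1091 x [-0.0142 -0.0137  0.0125  0.013 ] z [0.0063 0.0081 0.012  0.0126]
60 614 x [-0.0137 -0.0126  0.0116  0.0128] z [0.0066 0.0112 0.012  0.0123]
rearL [ 0.567  -0.0799  0.0325]
rearR [ 0.5835 -0.0853  0.0325]
rear mid [ 0.5749 -0.0827  0.037 ]
wall L in [ 0.5325 -0.196   0.02  ]
wall R in [ 0.5444 -0.1999  0.02  ]
wall outer L [ 0.5229 -0.1971  0.02  ]
outer R [ 0.5524 -0.2067  0.02  ]
base endL [ 0.509  -0.1969  0.    ]
knob [ 0.5187 -0.0191  0.066 ]
knobcam [ 0.5197 -0.018   0.06  ]
```

The wrist picture shows the rear of the row at (347,102) and the slot end at (343,278). That gives a slot line yaw of about 72.1°, the row's rear at rail x ≈ -42 mm, and 56 mm to push. I'll descend behind the row with a gap of about 20 mm.

Call:
{"method": "arm_command", "body": {"rows": [0.8,3,2.8,0,0,0,-1,1.7,6,5.6,0,0,0,-1,1.7,8,5.6,0,0,0,-1,1.7,10,5.6,0,0,0,-1,1.7,11.5,5.6,0,0,0,-1,1.7,12.5,5.6,0,0,0,-1,1.7,13,5.6,0,0,0,-1,1.7,13,5.6,0,0,0,-1,1.7,13,5.6,0,0,0,-1,1.7,13,5.6,0,0,0,-1]}}

```text
time: 4.13
ee_pos: [0.5652, -0.114, 0.1003]
tcp_rot: [-90.0, -0.1, -18.1]
wrist_force: [-0.1, -0.4, 0.8]
opening: 0.0
```

```bash
cat > st.py <<'E'
from h import *
import sys
np.set_printoptions(precision=4,suppress=True)
o=sensors.get_obs();r=o["ee_pos"][:2]-[.587,-.0424];u=np.array([.3067,.9518])
print("t",o["time"],o["ee_pos"],o["tcp_rot"],"s",r@u,"lat",r@[-u[1],u[0]],"F",o["wrist_force"],"along",o["wrist_force"][:2]@u,"lat",o["wrist_force"][:2]@[-u[1],u[0]])
if len(sys.argv)>1:
    for n in sys.argv[2:]:
        c=imaging.camera(n);np.savez(f"c_{n}{sys.argv[1]}.npz",**c);im=c["pixels"]
        if n=="scene": im=cv2.resize(im[160:340,210:410],None,fx=3.3,fy=3.3)
        if n=="side": im=cv2.resize(im[160:340,240:420],None,fx=3.3,fy=3.3)
        cv2.imwrite(f"pics/{n}{sys.argv[1]}.png",im)
E
python3 st.py 2 wrist scene
```

```text
t 4.1333 [ 0.5652 -0.114   0.1003] [-89.9887  -0.0988 -18.0849] s -0.07479090981015207 lat -0.001192273789166171 F [-0.1289 -0.3504  0.7667] along -0.37299265049907676 lat 0.015217529414592168
```

View pics/wrist2.png

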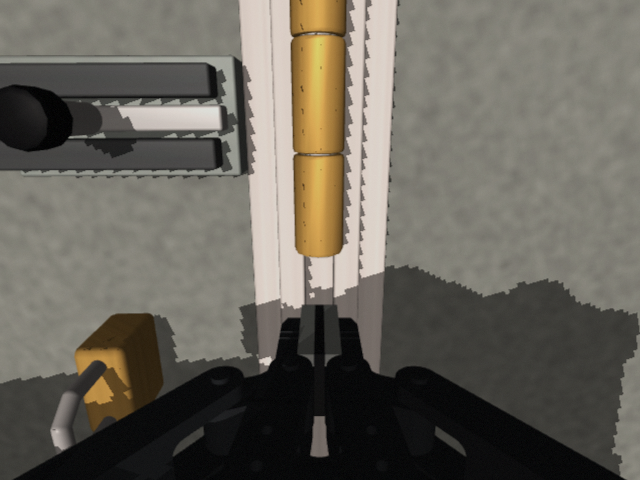

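View pics/scene2.png

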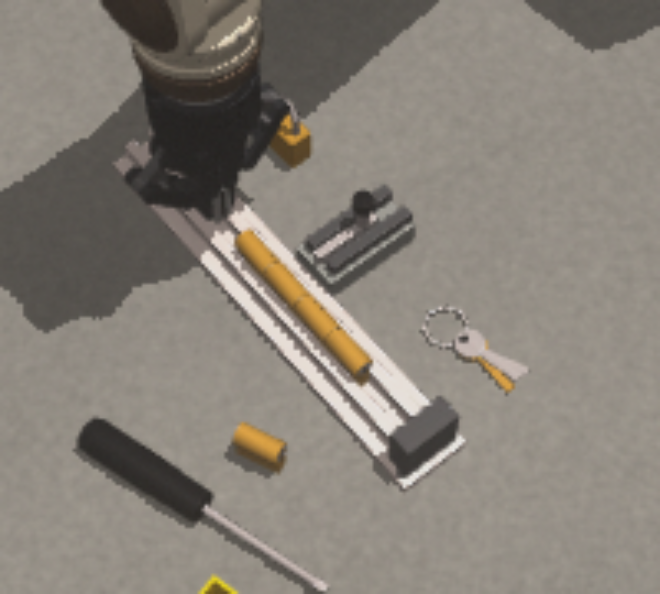

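Fingers are centred behind the row: barrel at column 320, tips at column 320, rear edge at row 256, and the four cylinders are touching. I'll approach gently to contact.

Call:
{"method": "arm_command", "body": {"rows": [0,0.05,0.6,0,0,0,-1,0,0.1,1.2,0,0,0,-1,0,0.1,1.6,0,0,0,-1,0,0.1,1.75,0,0,0,-1,0,0.1,1.87,0,0,0,-1,0,0.1,1.99,0,0,0,-1,0,0.1,2.11,0,0,0,-1,0,0.1,2.23,0,0,0,-1,0,0.1,2.35,0,0,0,-1,0,0.1,2.46,0,0,0,-1,0,0.1,2.54,0,0,0,-1,0,0.1,2.58,0,0,0,-1]}}

```text
time: 5.23
ee_pos: [0.5726, -0.0893, 0.0981]
tcp_rot: [-90.0, 0.0, -18.1]
wrist_force: [-0.9, -2.0, -0.4]
opening: -0.0001
```

```bash
python3 st.py 3 wrist scene
```

```text
t 5.2333 [ 0.5726 -0.0893  0.0981] [-90.0139   0.0006 -18.0823] s -0.049024536674508894 lat -0.0007147056522526481 F [-0.8931 -1.9962 -0.3669] along -2.173870109203424 lat 0.2377751077224073
```

View pics/wrist3.png

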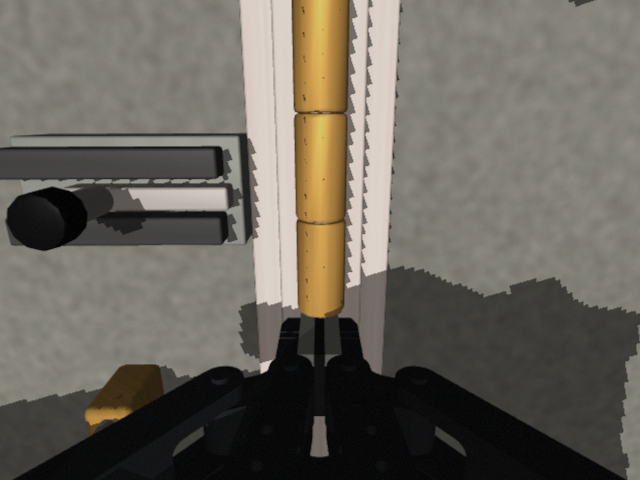

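View pics/scene3.png

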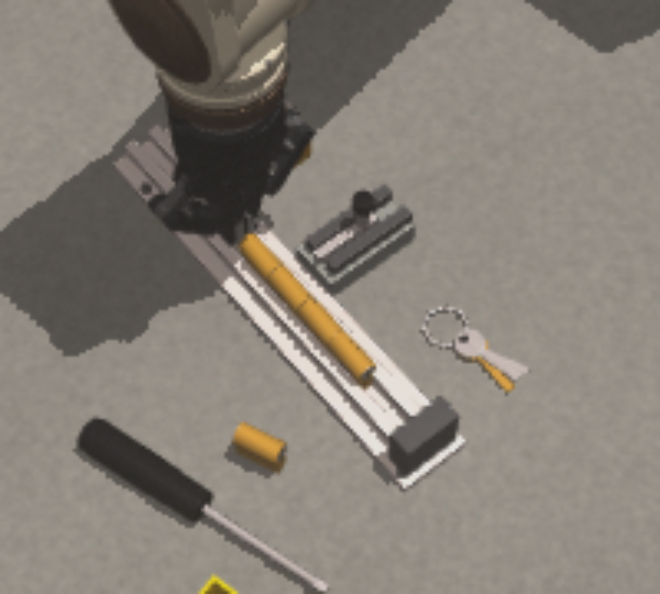

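Contact made at about 2 N, the train is intact, and about 52 mm remain. I'll push smoothly over two consecutive calls.

Call:
{"method": "arm_command", "body": {"rows": [0,0,0.08,0,0,0,-1,0,0,0.2,0,0,0,-1,0,0,0.36,0,0,0,-1,0,0,0.56,0,0,0,-1,0,0,0.8,0,0,0,-1,0,0,1.05,0,0,0,-1,0,0,1.3,0,0,0,-1,0,0,1.55,0,0,0,-1,0,0,1.8,0,0,0,-1,0,0,2.05,0,0,0,-1,0,0,2.3,0,0,0,-1,0,0,2.55,0,0,0,-1]}}

```text
time: 6.33
ee_pos: [0.5806, -0.0647, 0.0981]
tcp_rot: [-90.0, 0.0, -18.1]
wrist_force: [0.1, -2.5, 0.1]
opening: -0.0
```

Call:
{"method": "arm_command", "body": {"rows": [0,0,0.25,0,0,0,-1,0,0,0.5,0,0,0,-1,0,0,0.75,0,0,0,-1,0,0,0.98,0,0,0,-1,0,0,1.18,0,0,0,-1,0,0,1.36,0,0,0,-1,0,0,1.52,0,0,0,-1,0,0,1.66,0,0,0,-1,0,0,1.79,0,0,0,-1,0,0,1.9,0,0,0,-1,0,0,2.0,0,0,0,-1,0,0,2.08,0,0,0,-1]}}

```text
time: 7.33
ee_pos: [0.587, -0.0451, 0.0981]
tcp_rot: [-90.0, 0.0, -18.1]
wrist_force: [-0.4, -2.9, 0.7]
opening: 0.0003
```

```bash
python3 st.py 4 wrist scene
```

```text
t 7.3333 [ 0.587  -0.0451  0.0981] [-90.0024   0.0038 -18.0727] s -0.002577135766964004 lat -0.0008646313541702433 F [-0.3745 -2.8847  0.7239] along -2.860539961750567 lat -0.5282961997068826
```

View pics/wrist4.png

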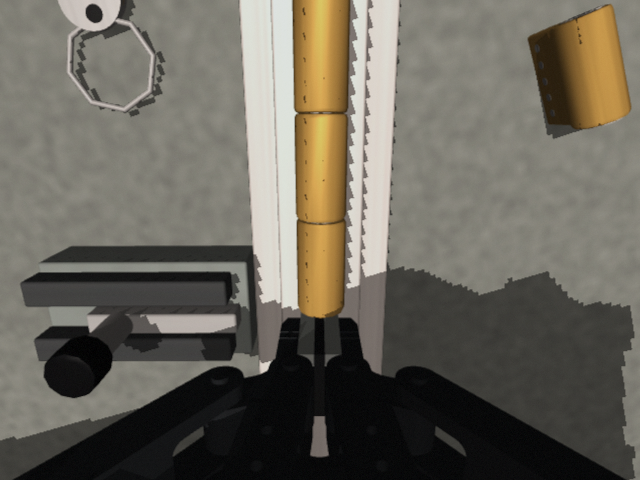

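View pics/scene4.png

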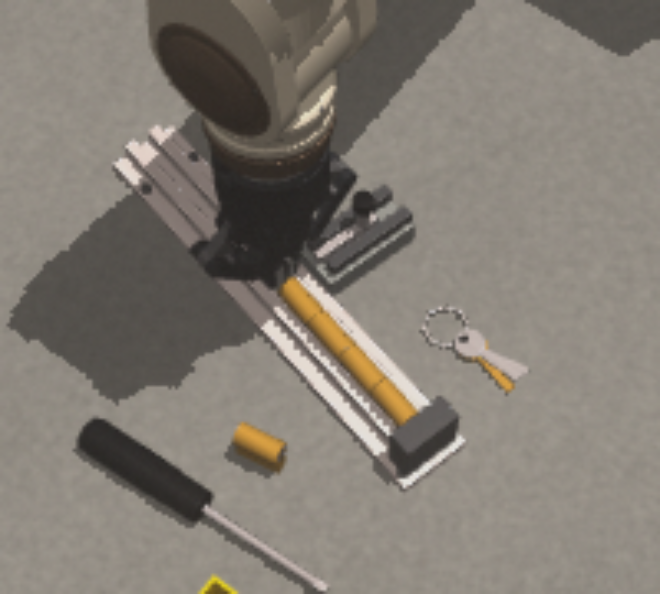

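Train intact and about 5 mm from the stop. I'll creep on and watch the force.

Call:
{"method": "arm_command", "body": {"rows": [0,0,0.07,0,0,0,-1,0,0,0.14,0,0,0,-1,0,0,0.21,0,0,0,-1,0,0,0.28,0,0,0,-1,0,0,0.34,0,0,0,-1,0,0,0.4,0,0,0,-1]}}

```text
time: 7.93
ee_pos: [0.5879, -0.0424, 0.0981]
tcp_rot: [-90.2, -0.0, -18.1]
wrist_force: [-4.2, -11.8, 2.0]
opening: -0.0001
```

```bash
python3 st.py
```

```text
t 7.9333 [ 0.5879 -0.0424  0.0981] [-90.1665  -0.0015 -18.1269] s 0.00023685234833516124 lat -0.0008915850322889479 F [ -4.2149 -11.8048   2.0248] along -12.528487613980515 lat 0.3912586634993122
```

Call:
{"method": "arm_command", "body": {"rows": [0,0,0.04,0,0,0,-1,0,0,0.07,0,0,0,-1,0,0,0.07,0,0,0,-1]}}

```text
time: 8.18
ee_pos: [0.588, -0.0424, 0.0981]
tcp_rot: [-90.2, -0.0, -18.2]
wrist_force: [-4.4, -12.9, 2.7]
opening: 0.0003
```

```bash
python3 st.py 5 wrist scene side
```

```text
t 8.1833 [ 0.588  -0.0424  0.0981] [-90.2275  -0.0008 -18.1621] s 0.00031904895399886114 lat -0.0009011547932986461 F [ -4.3769 -12.8864   2.7164] along -13.607731233932858 lat 0.2137057240992604
```

View pics/scene5.png

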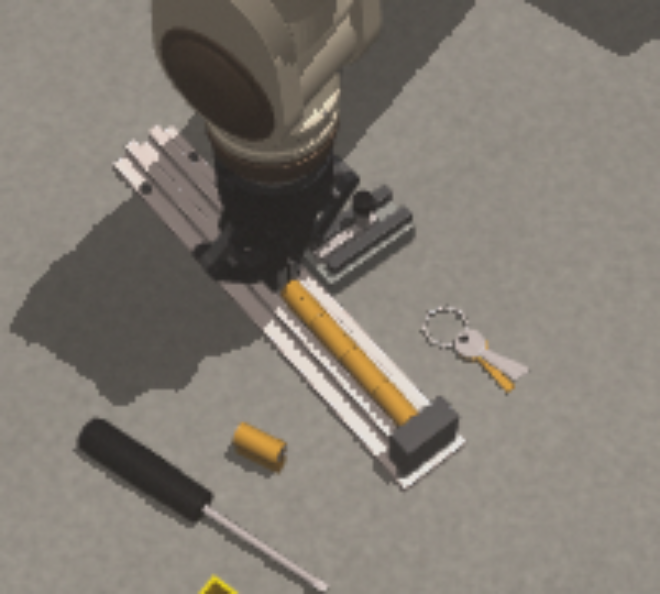

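View pics/wrist5.png

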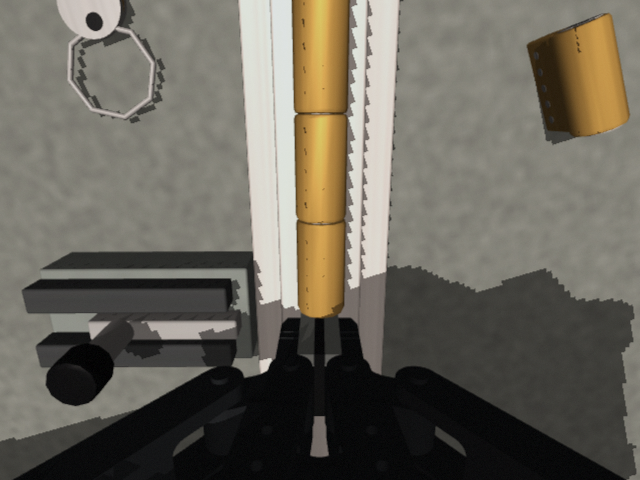

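Run:
```python
from h import *
c=dict(np.load("c_wrist5.npz"));u=np.array([.3067,.9518]);o=np.array([.587,-.0424])
f=lambda uv,z:((ray(c,uv,z)[:2]-o)@u*1e3,(ray(c,uv,z)[:2]-o)@[-u[1],u[0]]*1e3)
print("rear",f((320,317),.041));print("bolt front/back at z34",f((170,316),.034),f((170,337),.034));print("cheeks top outer",f((130,280),.033),f((130,361),.033), "knob",f((78,373),.066))
im=c["pixels"];cv2.imwrite("pics/w5z.png",cv2.resize(im[230:420,20:360],None,fx=2.3,fy=2.3))
s=dict(np.load("c_scene5.npz"))["pixels"];cv2.imwrite("pics/s5z.png",cv2.resize(s[240:315,290:360],None,fx=8,fy=8,interpolation=cv2.INTER_CUBIC))
```

```text
rear (np.float64(12.051381344461468), np.float64(-0.8980834841547987))
bolt front/back at z34 (np.float64(9.05946699392627), np.float64(54.005099328671335)) (np.float64(0.3609616991278053), np.float64(55.030809011748275))
cheeks top outer (np.float64(22.936449170618538), np.float64(67.04440310399443)) (np.float64(-10.556102503042725), np.float64(72.00776774026365)) knob (np.float64(7.289247479318012), np.float64(70.04064806646338))
```

View pics/w5z.png

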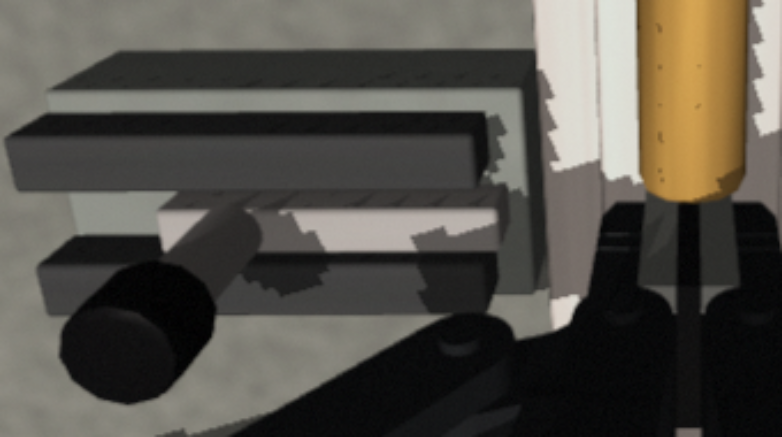

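View pics/s5z.png

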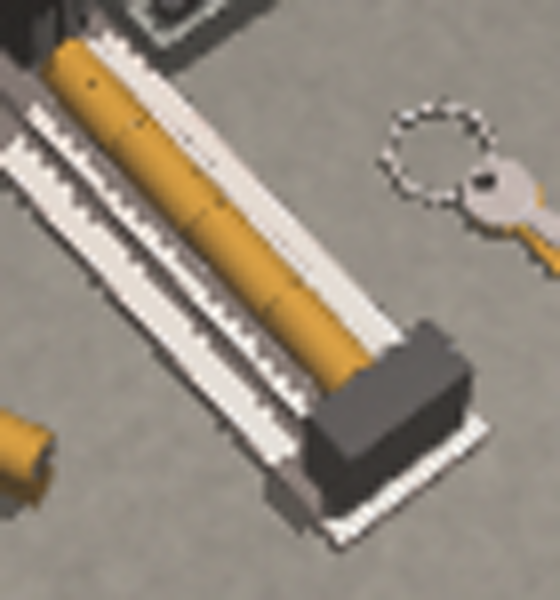

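Row home: the force stalls at the stop (13.6 N, no further movement). The front end meets the stop block in the scene view. The rear edge is about 4 to 5 mm ahead of the bolt's edge, at (320,317) in the wrist view, as it should be. I'll back off, raise, and go to the outside of the knob.

Call:
{"method": "arm_command", "body": {"rows": [0,0,-0.3,0,0,0,-1,0,0,-0.8,0,0,0,-1,0,0,-1.6,0,0,0,-1,0,-1,-2.4,0,0,0,-1,0,-3,-2.4,0,0,0,-1,0,-5.5,-2.4,0,0,0,-1,0,-8,-2.4,0,0,0,-1,-1,-9,-2,0,0,0,-1,-3,-9,-1.5,0,0,0,-1,-5.5,-9,-1,0,0,0,-1,-8.5,-9,-0.2,0,0,0,-1,-11,-9,0.3,0,0,0,-1]}}

```text
time: 9.33
ee_pos: [0.4829, -0.0031, 0.1879]
tcp_rot: [-90.0, 0.0, -18.1]
wrist_force: [0.3, -0.1, -0.1]
opening: 0.0
```

```bash
python3 st.py 6 wrist scene
python3 - <<'E'
from h import *
u=np.array([.3067,.9518]);o=np.array([.587,-.0424])
for n in["wrist","scene"]:
    c=imaging.camera(n)
    for d in models.spot_point("knob",n):
        r=ray(c,d["location"],.066);print(n,np.round(d["location"],1),d["conf"],(r[:2]-o)@u,(r[:2]-o)@[-u[1],u[0]])
E
```

```text
t 9.3333 [ 0.4829 -0.0031  0.1879] [-89.9835   0.0347 -18.0851] s 0.005509460177588885 lat 0.11112817608599553 F [ 0.3219 -0.0703 -0.1195] along 0.031815698983016644 lat -0.32795871247403363
wrist [394.6 280.5] 0.61 0.004354764488069633 0.07416167827456471
scene [319.6 277.8] 0.47 0.11904388049762357 -0.02392047907592469
```

View pics/wrist6.png

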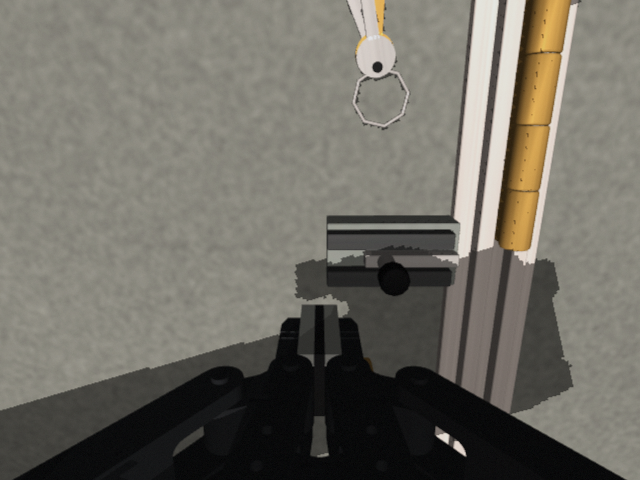

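View pics/scene6.png

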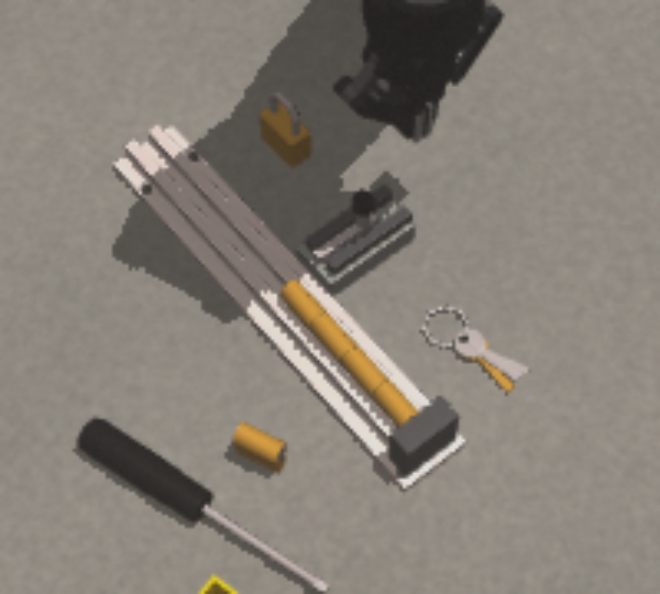

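Row stayed home. The knob, at (394,280) in the wrist view, is at rail x ≈ 4, y ≈ 73, and the fingers are outside it. I'll descend and push in.

Call:
{"method": "arm_command", "body": {"rows": [0,2.5,0,0,0,0,-1,0,4.8,0,0,0,0,-1,0,6.2,0,0,0,0,-1,0,6.8,0,0,0,0,-1,0,6.8,0,0,0,0,-1,0.4,6.8,0,0,0,0,-1,0.8,6.8,0,0,0,0,-1,1.1,6.8,0,0,0,0,-1,1.3,6.8,0,0,0,0,-1,1.5,6.8,0,0,0,0,-1,1.7,6.8,0,0,0,0,-1,1.9,6.8,0,0,0,0,-1]}}

```text
time: 10.63
ee_pos: [0.5031, -0.0096, 0.1203]
tcp_rot: [-90.0, 0.0, -18.1]
wrist_force: [-1.5, 0.9, 2.3]
opening: -0.0004
```

```bash
python3 st.py 7 wrist scene
```

```text
t 10.6333 [ 0.5031 -0.0096  0.1203] [-89.9932   0.0002 -18.0714] s 0.005430438153219686 lat 0.08994106549644919 F [-1.5171  0.8829  2.2837] along 0.3750679222145781 lat 1.7147725392736346
```

View pics/wrist7.png

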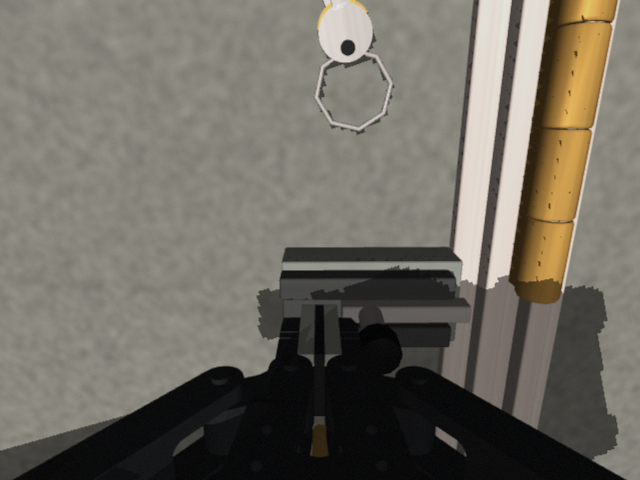

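Fingers are pushing the knob, with the cap at (380,348) against the finger, at about 1.7 N. Continuing.

Call:
{"method": "arm_command", "body": {"rows": [0.3,0,0,0,0,0,-1,0.65,0,0,0,0,0,-1,1.0,0,0,0,0,0,-1,1.35,0,0,0,0,0,-1,1.7,0,0,0,0,0,-1,2.05,0,0,0,0,0,-1,2.35,0,0,0,0,0,-1,2.6,0,0,0,0,0,-1,2.8,0,0,0,0,0,-1,3.0,0,0,0,0,0,-1,3.15,0,0,0,0,0,-1,3.3,0,0,0,0,0,-1]}}

```text
time: 11.73
ee_pos: [0.5344, -0.0199, 0.1201]
tcp_rot: [-90.0, 0.0, -18.1]
wrist_force: [-0.8, 2.0, 0.9]
opening: 0.0002
```

```bash
python3 st.py 8 wrist
```

```text
t 11.7333 [ 0.5344 -0.0199  0.1201] [-89.9967   0.0042 -18.071 ] s 0.005293850971234799 lat 0.05697767771566627 F [-0.7618  1.9954  0.9102] along 1.6655305420979991 lat 1.337068573937446
```

View pics/wrist8.png

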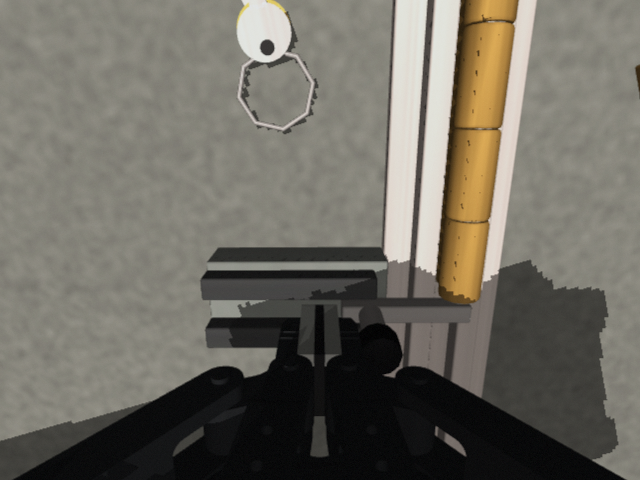

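Bolt is passing behind the row, tip at (470,313). I'll creep until it stops.

Call:
{"method": "arm_command", "body": {"rows": [0.12,0,0,0,0,0,-1,0.24,0,0,0,0,0,-1,0.34,0,0,0,0,0,-1,0.44,0,0,0,0,0,-1,0.54,0,0,0,0,0,-1,0.62,0,0,0,0,0,-1]}}

```text
time: 12.28
ee_pos: [0.5402, -0.0218, 0.12]
tcp_rot: [-90.0, 0.0, -18.1]
wrist_force: [-1.1, 1.5, -0.1]
opening: -0.0
```

```bash
python3 st.py
```

```text
t 12.2833 [ 0.5402 -0.0218  0.12  ] [-90.001    0.0049 -18.0729] s 0.005247988792405881 lat 0.05082063291870447 F [-1.079   1.5137 -0.0653] along 1.1098621280240266 lat 1.4912333846434398
```

Call:
{"method": "arm_command", "body": {"rows": [0.08,0,0,0,0,0,-1,0.16,0,0,0,0,0,-1,0.24,0,0,0,0,0,-1,0.3,0,0,0,0,0,-1]}}

```text
time: 12.62
ee_pos: [0.5416, -0.0223, 0.1199]
tcp_rot: [-90.0, 0.2, -18.1]
wrist_force: [-13.6, 5.2, 6.8]
opening: 0.0001
```

```bash
python3 st.py 9 wrist
```

```text
t 12.6167 [ 0.5416 -0.0223  0.1199] [-89.9969   0.2158 -18.0544] s 0.005244974531558965 lat 0.04936379749921227 F [-13.5728   5.1884   6.7929] along 0.7755278838512654 lat 14.509825792957757
```

View pics/wrist9.png

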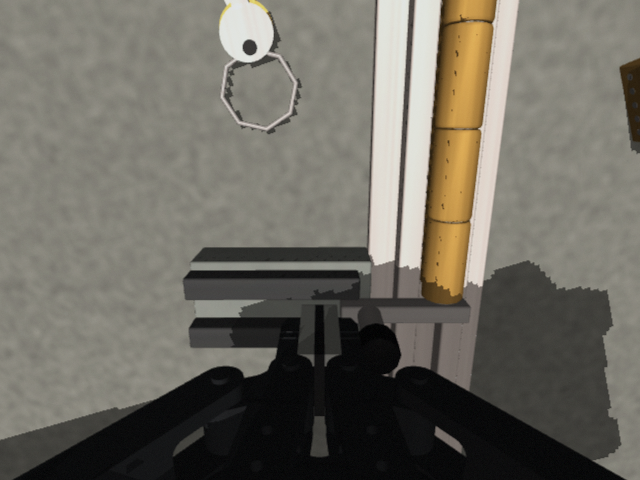

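The bolt met its stop at 14.5 N, after about 1.5 N while sliding. I'll back off, raise, and check.

Call:
{"method": "arm_command", "body": {"rows": [-0.4,0,0,0,0,0,-1,-1.5,0,0,0,0,0,-1,-3,-0.5,0,0,0,0,-1,-4,-3,0,0,0,0,-1,-4.5,-6,0,0,0,0,-1,-5,-9,-1,0,0,0,-1,-5.5,-12,-2,0,0,0,-1,-6,-14,-3,0,0,0,-1,-6,-14,-3,0,0,0,-1,-6,-14,-3,0,0,0,-1]}}

```text
time: 13.5
ee_pos: [0.4771, -0.0331, 0.2614]
tcp_rot: [-90.0, -0.2, -18.1]
wrist_force: [0.5, -0.6, -1.0]
opening: -0.0001
```

```bash
python3 st.py 10 wrist scene
python3 - <<'E'
from h import *
u=np.array([.3067,.9518]);o=np.array([.587,-.0424])
for n in["wrist","scene"]:
    c=imaging.camera(n)
    for t,z in[("knob",.066),("guide",0),("cyl4",.008),("spare",0),("padlock",0),("keys",0)]:
      for d in models.spot_point(t,n):
        r=ray(c,d["location"],z);print(n,t,np.round(d["location"],1),round(d["conf"],2),(r[:2]-o)@u,(r[:2]-o)@[-u[1],u[0]])
E
```

```text
t 13.5 [ 0.4771 -0.0331  0.2614] [-89.9707  -0.1907 -18.1228] s -0.024815768742684055 lat 0.10742861577287449 F [ 0.5192 -0.6224 -1.0382] along -0.4331295802306663 lat -0.6850865656842109
wrist knob [442.5 195. ] 0.65 0.0046012763690850365 0.027861974460545846
wrist guide [371.1 177.8] 0.89 0.00647113810421035 0.0664798116941828
wrist guide [469.1  53.8] 0.35 0.09717755601872509 -0.00250951403915135
wrist cyl4 [467.2 104.3] 0.77 0.061840952617034754 -0.002122216173901998
wrist cyl4 [463.5 151. ] 0.73 0.02789531895815748 -0.002898576008973773
wrist cyl4 [471.2  55.6] 0.58 0.09493716769731227 -0.001467090200891258
wrist spare [584.7  62.8] 0.61 0.09074837958764484 -0.0887938129883769
wrist padlock [343.2 299.8] 0.76 -0.10098902271703676 0.08740459862546864
wrist keys [360.3  21. ] 0.56 0.11905679935388057 0.07819966112338443
scene knob [305.5 230.1] 0.64 0.004991700376279787 0.028593392580671218
scene guide [315.  234.4] 0.65 -0.002705444357650099 0.06361249326610248
scene cyl4 [320.2 274.1] 0.51 0.09114774608625999 0.00203977981425085
scene cyl4 [310.8 267.5] 0.49 0.06413287005854636 -0.003955080767628014
scene cyl4 [327.7 287.3] 0.47 0.12780935703827323 -0.006158863696801977
scene cyl4 [303.9 255.7] 0.39 0.02964126933860878 0.0031865440370707943
scene spare [303.7 257.5] 0.74 0.029662830550188073 0.0024380651300602023
scene spare [289.3 294.4] 0.51 0.08338840379538681 -0.08274182305623469
scene padlock [295.7 206.1] 0.57 -0.09706429720923293 0.07854166645400215
scene keys [352.8 264.3] 0.51 0.11682439344828005 0.08055654137239349
scene keys [305.5 233.1] 0.47 -0.020130484915476712 0.04804333173856224
```

View pics/wrist10.png

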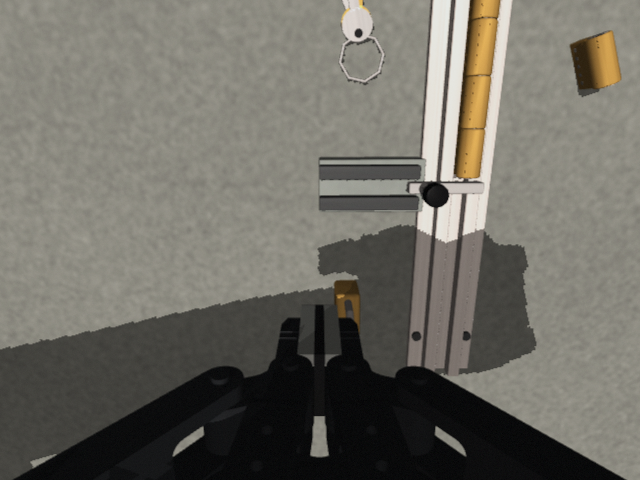

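View pics/scene10.png

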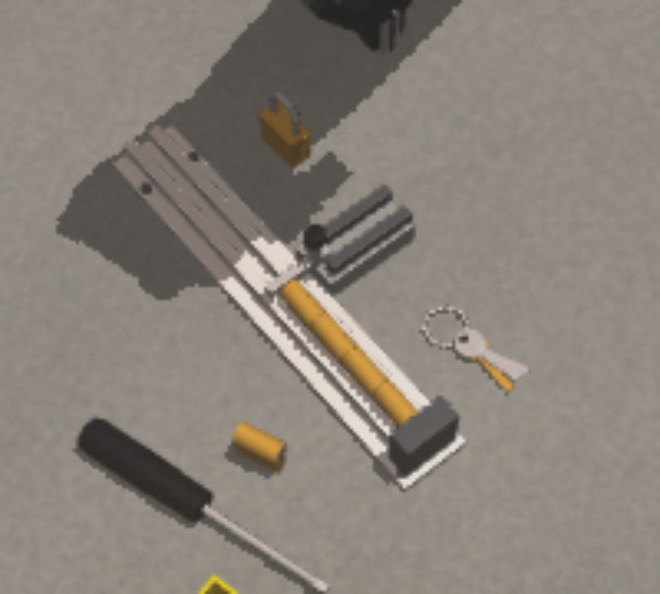

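Checks agree: the knob is at rail y ≈ 28–29 mm (fully in is 30), the bolt lies across the rail behind the row, the row is against the stop, and the other things are where they were.

```bash
python3 -c "
from workcell import bot
print(bot.job_done())"
```

```text
the job is handed in; nothing more can be done
None
```

The row is home against the end stop and the keeper bolt is fully in behind it. The job was handed in at about 13.7 s of the 40 s allowed.

- **Row:** I pushed it about 52 mm with closed fingertips, at 2–3 N, and the cylinders stayed touching. At the stop the force rose to 13.6 N with no further movement. The pictures show the front cylinder at the stop block, and the rear face clear of the bolt by about the 4 mm it should be.
- **Bolt:** I pushed the knob in only after the row was home. It slid at about 1.5 N and met its own hard stop at 14.5 N.
- **Last checks:** With the arm clear, the knob measured at rail y of 28–29 mm, against 30 mm for fully in. The bolt lies across the rail, the row is unbroken, and the spare, padlock and keys stand where they were. The screwdriver looked unmoved in the last picture. I did not recheck the oil bottle and brush, but the arm never went near them.
- **Disagreements:** Measured positions differed from the nominal ones by 2–3 mm, about the calibration error. The networks gave some false hits: one knob reading landed on the row, and one spare reading fell on a cylinder in the row. I set these aside after checking the pictures.

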